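Latch the sprung hatch of the workshop's bench cabinet

ROBOT

A 6-joint arm with a two-finger parallel gripper is mounted at the origin on the work surface. World frame = base frame: x ahead of the robot, y to its left, z up, the work surface at z = 0. Lengths are in m, angles in rad, forces in N, time in s.
With the tool pointing down it reaches from about 0.35 to 0.975 m from the base axis. Payload 17.4 kg.
Tool frame: the origin (TCP) lies between the finger pads; the fingertips stand 8 mm ahead of it and the grasp point (between the pads) lies 11 mm behind it; z points along the fingers, x is the direction in which the jaws open and shut, and the axes are right-handed (so a half turn about z gives the same grasp; the last joint's range is limited). The gripper opens to 85 mm and grips with 20 to 120 N. Pads are 22 mm wide; open, the fingers measure 114 mm over their backs; the gripper's body (76 mm by 85 mm) begins 54 mm behind the grasp point. The pads swing forward as they close: fully open they stand 13 mm farther back than shut.
Start: joints at [-1.371, 0.116, 1.442, -0, 1.584, -0.038], TCP at [0.159, -0.656, 0.239] pointing down, gripper open.
Joint ranges: [-2.83, 2.83], [-0.83, 2.19], [0.07, 2.5], [-1.14, 4.28], [0.01, 3], [-2.97, 2.97]. Speed limits (rad/s): [1.89, 1.89, 2.22, 3.14, 3.14, 3.14].

INTERFACE

Orientations are given as a 3x3 rotation matrix whose columns are the frame's x, y, z axes.
In Python, from rig import arm gives the robot as it stands. Calls block until the motion is done:
- arm.move_to(position, orientation): joint-space move of the TCP to a pose.
- arm.move_linear(position, rotation=None, velocity=0.15): straight line of the TCP; rotation=None keeps the orientation; velocity is the mean speed in m/s.
- arm.move_joints(angles): joint-space move.
- arm.gripper_to(opening, f_grip=None): opening from 0.0 (shut) to 1.0 (fully open); f_grip is the grip in N (None keeps the last); returns when the fingers have stopped.
- arm.sleep(seconds).
- arm.inverse_kinematics(position, orientation): joint angles nearest the present ones, or None.
- arm.get_state(): the state.
- arm.grab_frame(name): name is "side" or "top" or "wrist"; returns the picture (400x640x3 uint8, red, green, blue); there is no depth.
- arm.camera_model(name): a dict with "vertical_fov" (degrees; the focal length in pixels is half the picture's height over the tangent of half this angle, whatever the lens; pixels are square), "cx", "cy" (the principal point, pixels), "R" (3x3) and "t" (3): a world point X has camera coordinates R X + t. Camera axes: x right, y down, z forward; pixel columns grow to the right and rows downward; lengths in m; the calibration is good to about 2 mm. The wrist camera is an equidistant fisheye: a pixel r from the principal point sees the ray r / f radians off the axis. A picture is of the moment at which its call begins: read the wrist's pose just before it. camera_model takes no time and is no camera call; for the wrist camera it gives the pose at the moment of the call.
A pose or a line that the arm cannot do raises arm.Unreachable and nothing moves.
- arm.close_job(): hands the job in, once; it reports no verdict.
Trained networks look in the newest picture that a camera, given by its name, has taken for a name from the list of things; names that differ only in an ending like _2 or _b are one class to them, and where a whole thing is asked for, a point or a joint stands for the part that bears it (a point fixed in the world has none). Each returns a list of dicts, best first, with "score" (0 to 1); they miss things now and then, are a little off and sometimes report something else, mostly with a low value. They report only what shows in the picture. A call takes as long as a camera call.
- arm.silhouettes(target, camera): "region" (400x640 bool, what is visible of it) and "bbox" ([left, top, right, bottom] in pixels, round what is visible of it).
The state is a dict: "clock": time; "q": joint angles; "qd": joint speeds; "tau": joint torques, N m; "tool_pos": TCP position; "eef_rot": TCP orientation; "contact_force": force on the tool from outside, world axes, zero at the start; "moment": the same for the moment, N m; "width": opening from 0.0 (shut) to 1.0 (fully open).
Only numpy, scipy, OpenCV 4.12 (cv2) and the standard library are available. Lean on these libraries where they do the work, as an engineer would, in place of code of your own. Each camera call takes 0.05 s, during which the arm holds its last target.

TASK

The hatch on top of the bench cabinet stands ajar on its spring. Press it fully down onto its seat, feeling for the stop, and keep it pressed while you turn the wing knob clockwise until its hidden tongue lies fully across behind the frame edge and holds the hatch shut; then let go. Be gentle: do not ram the hatch onto its seat or force the tongue against the frame edge, and leave the things lying round the cabinet alone.

Things in the scene. Friction and masses are not known exactly. Their poses are not given: they have to be found in the camera images.
- cabinet: fixed grey steel bench cabinet, 270 (x) by 300 (y) by 115 mm high; origin at the centre of its underside, z up, x points away from the robot (yaw varies). A hatch lies in its top. All parts named here move with it
- frame: fixed steel collar, 26 mm high, on the cabinet's top round the hatch's far edge and sides. Hidden under the hatch's far edge it carries a 10 mm thick seat bar along the cabinet's y, the frame edge: near side 29 mm beyond the knob's axis. The hatch meets it 6 to 24 mm above the cabinet's top, different each time: feel for it. Origin: above the cabinet's centre, at its top
- hatch_cover: aluminium hatch, 205 (x) by 200 (y) by 6 mm, hinged at its edge nearest the robot; origin on the hinge axis, which runs along the cabinet's y, 110 mm from its centre towards the robot and 115 mm above the bench; x runs from the hinge to the free far edge, z is the outward normal. The wing knob stands on its centre line 160 mm from the hinge. Its spring and seat: see hatch
- hatch (a joint): hatch angle (rad), 0 level, grows as the far edge rises; rests ajar at 0.2 to 0.35. A spring resists: pushing down at the knob takes 1 N at first, 4 to 10 N when shut, where it meets the hard seat (anywhere from 0.03 to 0.13, never level), 10 N or more per mm. Seated, the tongue is 3 mm below the seat bar; with the hatch higher it strikes the bar. Latched and let go, it springs back 3 mm
- wing (a joint): angle of the wing knob (rad): at 0 wing and tongue lie along the cabinet's y (tongue to +y, clear of the frame edge); grows clockwise from above; at 1.57 they lie along x, tongue fully behind the frame edge; stop at 1.6. Starts at 0 to 0.25; the tongue comes under the frame edge at about 0.65. Turns easily (0.05 N m), stays where left
- wing_grip (a point): grip point of the black wing knob: on its axis, at mid-height of the wing, 34 mm above the hatch's underside. The wing is a flat upright plate 8 mm thick, 50 long, 28 high (top 13 mm above this point, lower edge 15 mm below), on a hub 30 mm across just below it. Axes: x across the thickness, y along the wing (to the tongue), z outward along the knob's axis. It leans with the hatch
- ring_loose: bystander: loose dark steel chainring blank, 90 mm across, 6 mm thick, right of the cabinet, origin at the centre of its underside; leave alone
- jar: bystander: loose grey jar, 60 mm across, 85 mm high, left of the cabinet, origin at the centre of its underside; leave alone
- spanner: bystander: loose steel spanner 170 mm long, lying beyond the cabinet, origin under its middle; leave alone

How it is judged:
By the outcome, as a careful person would: the job done as asked, in the order asked, and still so for the second after the job is handed in, with the robot touching nothing.
It also fails if it takes over 64 s, if anything falls off the work surface, if the arm or the gripper's body presses on something with over 40 N, if the wrist force passes 120 N, or if a joint passes its speed limit or range.

## Working session

There is one attempt and no reset: what is moved stays moved. The work goes in short steps, each a Python script; the robot and the scene stay as the last script left them, time stands still between calls to the robot, and variables do not carry over. Pictures are saved under pics/ and viewed, and the job is handed in when it is done.

```bash
ls; mkdir -p pics; python3 - <<'E'
from rig import arm
import cv2,numpy as np
s=arm.get_state();print(s['clock'],s['tool_pos'],s['contact_force'],s['width'])
for n in ("side","top","wrist"):
    f=arm.grab_frame(n);cv2.imwrite(f'pics/{n}0.png',f[:,:,::-1])
    m=arm.camera_model(n);print(n,m)
E
```

```text
pics
0.0 [ 0.15896575 -0.6558115   0.2385302 ] [-0.31114969 -0.45865762 -0.16566847] 0.9989622876547146
side {'vertical_fov': 51.147399728303114, 'cx': 324.08548367781424, 'cy': 199.7958128735701, 'R': array([[ 0.89699487,  0.44154341,  0.02096723],
       [ 0.30828054, -0.59086838, -0.74554522],
       [-0.3168017 ,  0.67521402, -0.66612514]]), 't': array([-0.51049973, -0.05724351,  1.15594035])}
top {'vertical_fov': 45.9401022105742, 'cx': 319.68441476580034, 'cy': 205.35550663491165, 'R': array([[-0.00885652, -0.99992089,  0.00893131],
       [-0.98686043,  0.00729913, -0.1614101 ],
       [ 0.16133214, -0.01024349, -0.98684701]]), 't': array([0.05719796, 0.55974318, 1.00693085])}
wrist {'vertical_fov': 65.70646984690485, 'cx': 322.76239826068894, 'cy': 196.93873237931783, 'R': array([[ 2.35139613e-01, -9.71961424e-01, -5.94199742e-04],
       [-9.18852514e-01, -2.22490591e-01,  3.25895682e-01],
       [-3.16890235e-01, -7.60850025e-02, -9.45405549e-01]]), 't': array([-0.6753547 , -0.04246666,  0.38003817])}
```

View pics/side0.png

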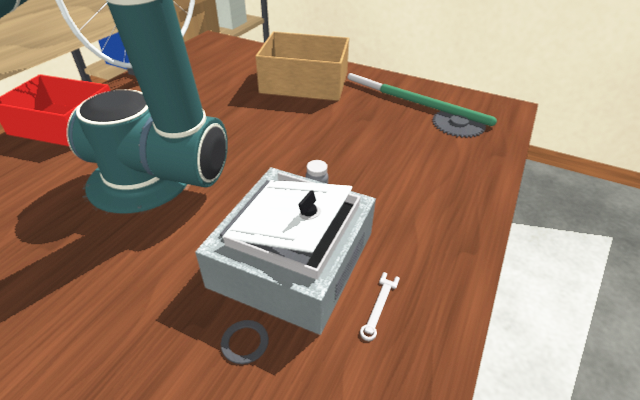

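View pics/top0.png

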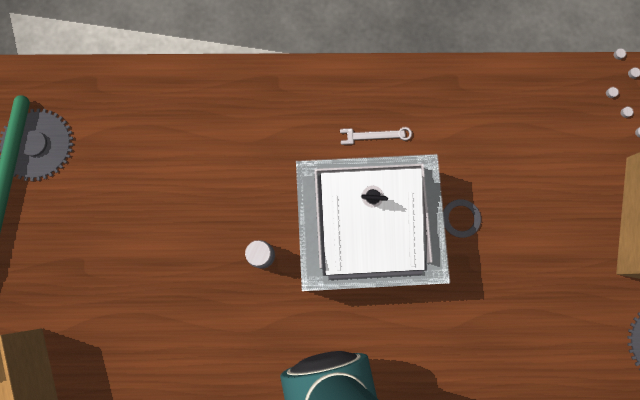

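The side view shows the hatch ajar with the black wing at about (309,205). The top view shows the wing at about (374,196), with the cabinet spanning columns 297–449 and rows 154–290. Next I'll get silhouettes and enlarged crops.

```bash
python3 - <<'E'
from rig import arm
import cv2,numpy as np
out={}
for c in ("top","side"):
    for t in ("cabinet","hatch_cover","wing_grip","frame"):
        r=arm.silhouettes(t,c)
        for k in r[:2]: print(c,t,round(k['score'],2),k['bbox'],k['region'].sum())
        if r: out[c+'_'+t]=r[0]['region']
np.savez('sil0.npz',**out)
print(arm.get_state()['clock'])
a=cv2.imread('pics/top0.png')[140:300,285:460];cv2.imwrite('pics/topc.png',cv2.resize(a,None,fx=3.6,fy=3.6,interpolation=cv2.INTER_CUBIC))
a=cv2.imread('pics/side0.png')[160:330,195:385];cv2.imwrite('pics/sidec.png',cv2.resize(a,None,fx=3.5,fy=3.5,interpolation=cv2.INTER_CUBIC))
E
```

```text
top cabinet 0.68 [314.1, 166.3, 433.8, 263.6] 828
top cabinet 0.6 [296.0, 154.7, 447.2, 289.5] 18758
top hatch_cover 0.85 [318.9, 165.9, 423.4, 275.7] 10047
top hatch_cover 0.46 [359.5, 191.3, 384.2, 205.1] 204
top wing_grip 0.6 [360.0, 188.5, 386.9, 205.0] 218
top frame 0.65 [313.2, 166.9, 434.5, 263.5] 827
side cabinet 0.59 [195.9, 165.6, 376.0, 336.7] 19070
side hatch_cover 0.76 [227.0, 179.4, 351.4, 253.0] 5892
side wing_grip 0.53 [296.4, 191.2, 318.1, 217.5] 362
side frame 0.68 [224.4, 174.8, 362.7, 279.4] 2413
0.55
```

```bash
sleep 1
```

```text
(no output)
```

View pics/topc.png

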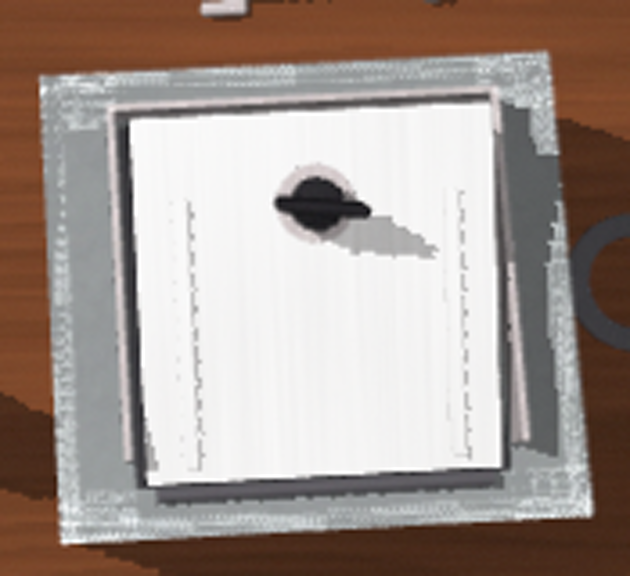

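View pics/sidec.png

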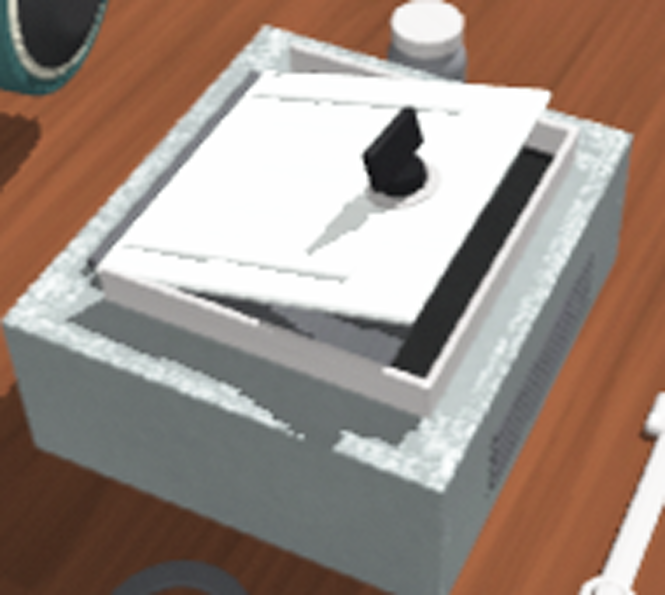

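```bash
cat > h.py <<'E'
import numpy as np
def proj(m,X):
    X=np.atleast_2d(X);c=X@m['R'].T+m['t'];f=200/np.tan(np.radians(m['vertical_fov']/2))
    return c[:,:2]/c[:,2:]*f+[m['cx'],m['cy']]
def cab(p):  # x,y,yaw -> R,t
    c,s=np.cos(p[2]),np.sin(p[2]);return np.array([[c,-s,0],[s,c,0],[0,0,1]]),np.array([p[0],p[1],0])
def hatchT(p,th):
    R,t=cab(p);o=R@[-.11,0,.115]+t
    c,s=np.cos(th),np.sin(th);Ry=np.array([[c,0,-s],[0,1,0],[s,0,c]])
    return R@Ry,o
def hp(p,th,X): R,o=hatchT(p,th);return np.atleast_2d(X)@R.T+o
E
python3 - <<'E'
from rig import arm
from h import *
from scipy.optimize import least_squares
T=arm.camera_model('top');S=arm.camera_model('side')
tp=lambda L:(np.array(L,float)+.5)/3.6+[285,140]-.5
sp=lambda L:(np.array(L,float)+.5)/3.5+[195,160]-.5
C=np.array([[.135,.15,.115],[.135,-.15,.115],[-.135,-.15,.115],[-.135,.15,.115]])
ct=tp([(40,75),(548,52),(593,516),(62,544)])
cs=sp([(632,135),(440,490),(5,320),(268,27)])
ht=tp([(130,121),(492,103)]); hs=sp([(550,92),(408,325)])
wt=tp([(275,204),(370,211)])
ws=sp([(365,157),(413,110)])
def res(v,full=False):
    p=v[:3];th=v[3];w=v[4];zo=.003
    R,t=cab(p);Cw=C@R.T+t
    H=hp(p,th,[[.205,.1,.006],[.205,-.1,.006]])
    d=np.array([np.sin(w),np.cos(w),0])
    W=hp(p,th,[np.array([.16,0,.043])+.025*d,np.array([.16,0,.043])-.025*d])
    W2=W
    r=[proj(T,Cw)-ct,proj(S,Cw)-cs,proj(T,H)-ht,proj(S,H)-hs,proj(T,W)-wt]
    r0=np.vstack(r)
    return r0 if full else r0.ravel()
s=least_squares(res,[.56,0,0,.28,.1],loss='soft_l1')
print(s.x);print(np.round(res(s.x,True),1).tolist())
p=s.x[:3];print('grip',hp(p,s.x[3],[[.16,0,.034]]))
np.save('fit.npy',s.x)
d=np.array([np.sin(s.x[4]),np.cos(s.x[4]),0])
W=hp(p,s.x[3],[np.array([.16,0,z])+k*d for z in(.019,.047) for k in(-.025,.025)])
print((proj(S,W)-[195,160])*3.5,(proj(T,W)-[285,140])*3.6)
E
```

```text
[ 0.5171706  -0.0525641   0.0419709   0.23251315  0.11890716]
[[0.0, -0.3], [0.2, -0.5], [-0.2, -0.7], [-0.4, -0.8], [0.5, -0.5], [1.2, -0.0], [-0.8, -0.2], [-0.4, -0.8], [0.1, 1.8], [-0.3, 2.1], [-2.0, 1.0], [-1.6, -0.8], [0.5, -1.0], [-0.0, -1.1]]
grip [[ 0.55499731 -0.05097554  0.18495288]]
[[378.04609119 197.78046693]
 [424.55930818 144.93912016]
 [366.78592127 158.44675666]
 [414.63929306 106.06443229]] [[361.44098924 203.33229086]
 [270.57079169 196.90239283]
 [369.83954621 206.03704101]
 [276.16434069 199.41162667]]
```

```bash
cat >> h.py <<'E'
def tool(p,th,w,flip=1,up=0.0,off=0.016):
    """TCP pose; off: TCP above wing_grip is (grasp pt height - 11mm)+... here grasp point height above wing_grip = up, TCP = up-0.011"""
    R,o=hatchT(p,th)
    x=R@np.array([np.cos(w),-np.sin(w),0])*flip; z=-R[:,2]; y=np.cross(z,x)
    pos=o+R@np.array([.16,0,.034+up-.011])
    return pos,np.stack([x,y,z],1)
E
python3 - <<'E'
from rig import arm
from h import *
v=np.load('fit.npy');p=v[:3]
for f in(1,-1):
  print('flip',f)
  for th,w,up in((v[3],v[4],.08),(v[3],v[4],.005),(.08,v[4],.005),(.08,.8,.005),(.08,1.6,.005),(.08,1.6,.08)):
    q=arm.inverse_kinematics(*tool(p,th,w,f,up)); print(th,w,up,None if q is None else np.round(q,3))
E
```

```text
flip 1
0.23251315156676486 0.11890715639572591 0.08 [-0.168 -0.326  1.841  0.049  1.399 -0.093]
0.23251315156676486 0.11890715639572591 0.005 [-0.16  -0.261  1.908  0.049  1.267 -0.093]
0.08 0.11890715639572591 0.005 [-0.142 -0.135  1.829  0.015  1.37  -0.067]
0.08 0.8 0.005 [-0.142 -0.135  1.829  0.015  1.37   0.614]
0.08 1.6 0.005 [-0.142 -0.135  1.829  0.015  1.37   1.414]
0.08 1.6 0.08 [-0.144 -0.181  1.747  0.015  1.497  1.414]
flip -1
0.23251315156676486 0.11890715639572591 0.08 None
0.23251315156676486 0.11890715639572591 0.005 None
0.08 0.11890715639572591 0.005 None
0.08 0.8 0.005 [-0.142 -0.135  1.829  0.015  1.37  -2.528]
0.08 1.6 0.005 [-0.142 -0.135  1.829  0.015  1.37  -1.728]
0.08 1.6 0.08 [-0.144 -0.181  1.747  0.015  1.497 -1.728]
```

```bash
python3 - <<'E'
from rig import arm
from h import *
import cv2
v=np.load('fit.npy');p=v[:3]
arm.move_to(*tool(p,v[3],v[4],1,.12))
arm.gripper_to(0.5,40)
m=arm.camera_model('wrist')
f=arm.grab_frame('wrist');cv2.imwrite('pics/w1.png',f[:,:,::-1])
np.savez('w1.npz',**m)
s=arm.get_state();print(s['clock'],s['tool_pos'],s['contact_force'],s['moment'])
f=arm.grab_frame('side');cv2.imwrite('pics/s1.png',f[:,:,::-1])
def fish(m,X):
    c=np.atleast_2d(X)@m['R'].T+m['t'];f=200/np.tan(np.radians(m['vertical_fov']/2))
    r=np.hypot(c[:,0],c[:,1]);a=np.arctan2(r,c[:,2]);return c[:,:2]/r[:,None]*(f*a)[:,None]+[m['cx'],m['cy']]
R,t=cab(p)
print('cab',fish(m,np.array([[.135,.15,.115],[.135,-.15,.115],[-.135,-.15,.115],[-.135,.15,.115]])@R.T+t))
d=np.array([np.sin(v[4]),np.cos(v[4]),0]);n=np.array([np.cos(v[4]),-np.sin(v[4]),0])
print('wingtop',fish(m,hp(p,v[3],[np.array([.16,0,.047])+k*d*.025+j*n*.004 for k,j in((-1,-1),(-1,1),(1,1),(1,-1))])))
print('hatch',fish(m,hp(p,v[3],[[.205,.1,.006],[.205,-.1,.006],[0,-.1,.006],[0,.1,.006]])))
E
```

```text
3.6083 [ 0.52990474 -0.05204666  0.29102883] [-0.6146416  -0.18977689 -0.62988967] [-0.01697651  0.13185423  0.02739729]
cab [[379.97729923  27.34003529]
 [396.589219   275.0746194 ]
 [189.95322299 319.32350309]
 [120.65566165  65.79987365]]
wingtop [[318.53100887 230.19267446]
 [328.29770136 230.19187056]
 [328.66274023 170.75345502]
 [318.20835354 170.75353847]]
hatch [[361.63888936  70.22573656]
 [377.43553713 272.60476722]
 [194.17754776 286.60560508]
 [146.44882061 108.18210727]]
```

View pics/w1.png

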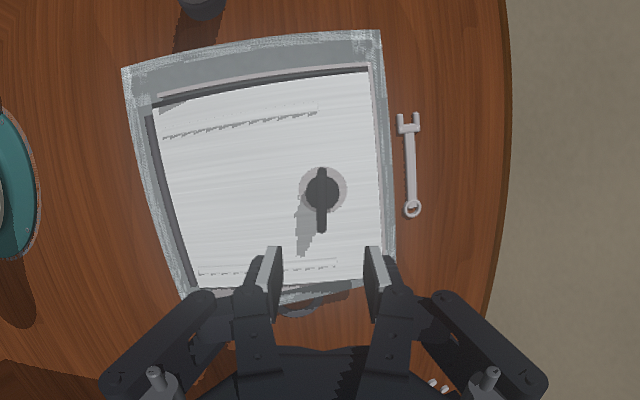

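View pics/s1.png

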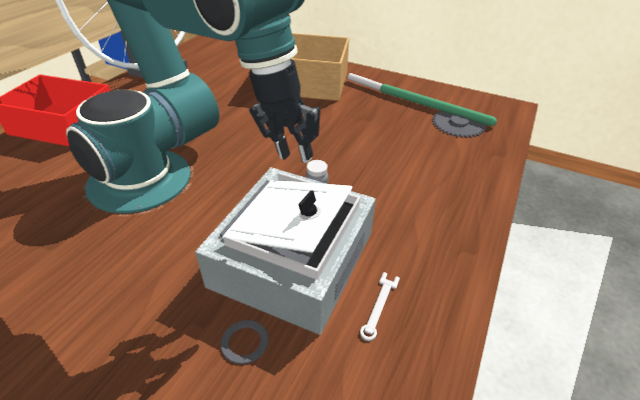

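```bash
python3 - <<'E'
import cv2
a=cv2.imread('pics/w1.png')[20:330,115:425]
b=cv2.resize(a,None,fx=1.9,fy=1.9,interpolation=cv2.INTER_CUBIC);cv2.imwrite('pics/w1c.png',b)
a=cv2.imread('pics/w1.png')[150:250,280:380]
cv2.imwrite('pics/w1d.png',cv2.resize(a,None,fx=5,fy=5,interpolation=cv2.INTER_CUBIC))
E
```

```text
(no output)
```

View pics/w1c.png

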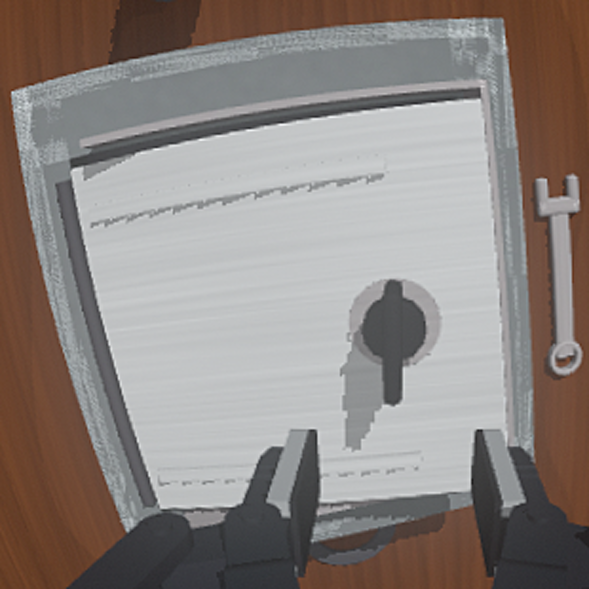

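View pics/w1d.png

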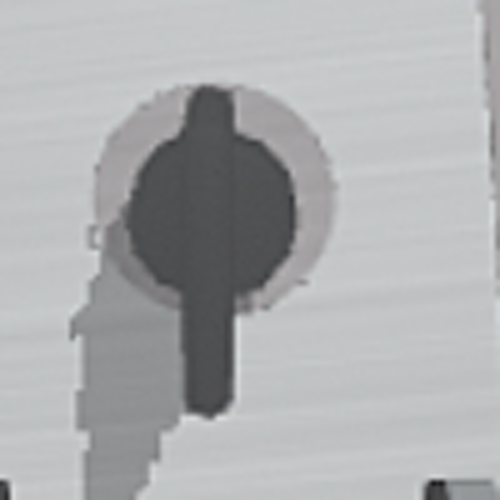

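```bash
cat >> h.py <<'E'
def fish(m,X):
    c=np.atleast_2d(X)@m['R'].T+m['t'];f=200/np.tan(np.radians(m['vertical_fov']/2))
    r=np.hypot(c[:,0],c[:,1]);a=np.arctan2(r,c[:,2]);return c[:,:2]/r[:,None]*(f*a)[:,None]+[m['cx'],m['cy']]
E
python3 - <<'E'
from rig import arm
from h import *
from scipy.optimize import least_squares
T=arm.camera_model('top');S=arm.camera_model('side');M=dict(np.load('w1.npz'))
sc=lambda L,k,o:(np.array(L,float)+.5)/k+o-.5
tp=lambda L:sc(L,3.6,[285,140]); sp=lambda L:sc(L,3.5,[195,160]); wp=lambda L:sc(L,1.9,[115,20]); dp=lambda L:sc(L,5,[280,150])
C=np.array([[.135,.15,.115],[.135,-.15,.115],[-.135,-.15,.115],[-.135,.15,.115]])
ct=tp([(40,75),(548,52),(593,516),(62,544)]);cs=sp([(632,135),(440,490),(5,320),(268,27)]);cw=wp([(503,18),(12,90)])
ht=tp([(130,121),(492,103)]); hs=sp([(550,92),(408,325)]);hw=wp([(480,98),(500,497)])
gt=tp([(150,486),(505,468)]);gw=wp([(72,165),(160,510)])
wt=tp([(275,204),(370,211)]);ww=dp([(210,85),(209,415)]);ws=sp([(413,110),(365,157)])
def res(v,full=False):
    p=v[:3];th=v[3];w=v[4]
    R,t=cab(p);Cw=C@R.T+t
    H=hp(p,th,[[.205,.1,.006],[.205,-.1,.006]]);G=hp(p,th,[[0,.1,.006],[0,-.1,.006]])
    d=np.array([np.sin(w),np.cos(w),0])
    W=hp(p,th,[np.array([.16,0,.047])+.025*d,np.array([.16,0,.047])-.025*d])
    r=[proj(T,Cw)-ct,proj(S,Cw)-cs,fish(M,Cw[[0,3]])-cw,proj(T,H)-ht,proj(S,H)-hs,fish(M,H)-hw,proj(T,G)-gt,fish(M,G)-gw,proj(T,W)-wt,fish(M,W)-ww,proj(S,W)-ws]
    if full: return r
    r[9]=r[9].mean(0)[None]
    return np.vstack(r).ravel()
for th in (None,):
  s=least_squares(res,[.52,-.05,.04,.28,.1],loss='soft_l1')
  print(s.x,s.cost);[print(n,np.round(r,1).tolist()) for n,r in zip('ct cs cw ht hs hw gt gw wt ww ws'.split(),res(s.x,True))]
p=s.x[:3];print('grip',hp(p,s.x[3],[[.16,0,.034]]))
np.save('fit2.npy',s.x)
E
```

```text
[ 0.51802465 -0.0533517   0.0414103   0.24559801  0.12449844] 37.323659981833366
ct [[0.5, -0.7], [0.6, -0.9], [0.1, -1.1], [-0.0, -1.3]]
cs [[0.7, -0.2], [1.4, 0.5], [-0.7, 0.2], [-0.3, -0.5]]
cw [[1.4, -1.1], [0.4, -0.9]]
ht [[0.6, 1.5], [0.4, 1.7]]
hs [[-2.0, 0.3], [-1.8, -1.4]]
hw [[-4.4, -0.4], [0.5, -6.8]]
gt [[-0.3, 1.7], [-0.3, 1.7]]
gw [[-5.3, 2.1], [-4.0, -1.1]]
wt [[1.2, -1.1], [0.9, -1.0]]
ww [[2.4, 5.8], [2.2, -0.5]]
ws [[0.6, -1.3], [0.5, 0.3]]
grip [[ 0.55492509 -0.05182276  0.18688156]]
```

```bash
python3 - <<'E'
from rig import arm
from h import *
import cv2
p=np.array([.5162,-.0515,.0414]);th=.243;w=.124
np.save('p.npy',p)
st=lambda n:(lambda s:print(n,round(s['clock'],2),np.round(s['tool_pos'],4),np.round(s['contact_force'],1),np.round(s['moment'],2),round(s['width'],3)))(arm.get_state())
arm.gripper_to(0.4,25)
arm.move_linear(*tool(p,th,w,1,.04),velocity=.1);st('a')
for up in (.025,.016,.008):
    arm.move_linear(*tool(p,th,w,1,up),velocity=.04);st(up)
    if abs(arm.get_state()['contact_force'][2])>4: break
m=arm.camera_model('wrist');f=arm.grab_frame('wrist');cv2.imwrite('pics/w2.png',f[:,:,::-1])
f=arm.grab_frame('side');cv2.imwrite('pics/s2.png',cv2.resize(f[130:290,220:400,::-1],None,fx=3,fy=3,interpolation=cv2.INTER_CUBIC))
E
```

```text
a 4.84 [ 0.5465 -0.0503  0.2154] [-1.   0.1  0.2] [-0.02  0.15 -0.  ] 0.403
0.025 5.37 [ 0.5499 -0.0501  0.1999] [ 0.1 -0.2 -0.2] [-0.01  0.08  0.03] 0.4
0.016 5.74 [ 0.552 -0.05   0.191] [-0.4  0.2 -0.2] [-0.01  0.12 -0.02] 0.398
0.008 6.09 [ 0.5539 -0.0499  0.1832] [ 0.1 -0.3 -0.2] [-0.01  0.1   0.  ] 0.398
```

View pics/w2.png

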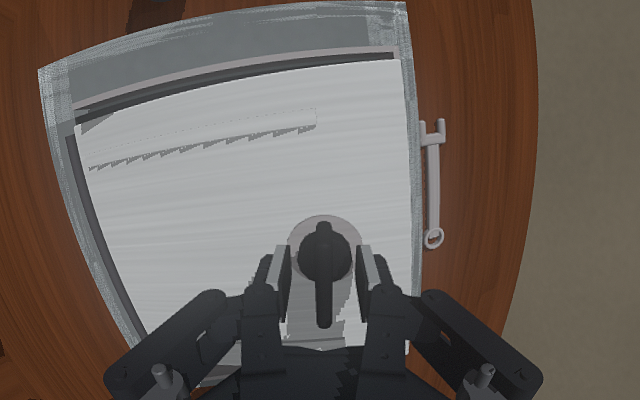

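View pics/s2.png

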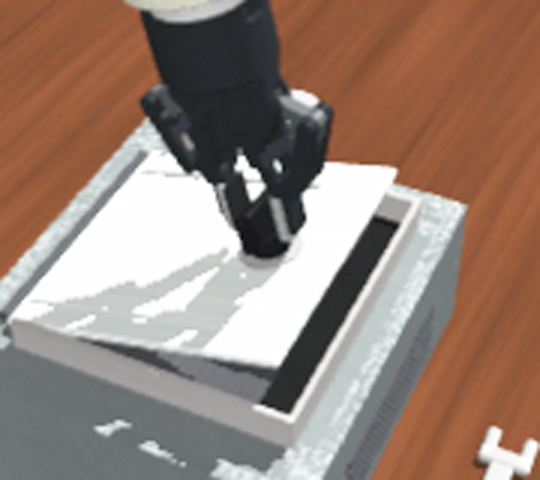

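The wing at columns 318–331 sits centred between the pads at 290 and 357, and the wrist reads no contact. I'll close gently and watch the force.

```bash
python3 - <<'E'
from rig import arm
from h import *
st=lambda n:(lambda s:print(n,round(s['clock'],2),np.round(s['tool_pos'],4),np.round(s['contact_force'],1),np.round(s['moment'],2),round(s['width'],3)))(arm.get_state())
arm.gripper_to(0.18,20);st('c')
arm.gripper_to(0.0,20);st('g20')
arm.sleep(.2);st('g')
E
```

```text
c 6.52 [ 0.554  -0.0499  0.1837] [0.  0.8 0.1] [-0.08  0.1   0.03] 0.181
g20 6.73 [ 0.5543 -0.05    0.1839] [2.8 0.4 1.1] [-0.14 -0.66  0.01] 0.088
g 6.93 [ 0.5542 -0.05    0.1839] [ 4.3 -0.8  0.1] [-0.13 -0.92 -0.04] 0.088
```

```bash
python3 - <<'E'
from rig import arm
from h import *
import json
p=np.load('p.npy')
arm.gripper_to(0.0,50)
dx=0.;th=.243;w=.124;F=[]
def go(th):
    R,o=hatchT(p,th);pos,Q=tool(p,th,w,1,.008)
    arm.move_linear(pos+R[:,0]*dx,Q,velocity=.02)
    s=arm.get_state();f=R.T@s['contact_force'];mo=R.T@s['moment']
    print(round(s['clock'],2),round(th,4),'dx%.4f'%dx,np.round(f,1),np.round(mo,2),round(s['width'],3),np.round((s['tool_pos']-pos-R[:,0]*dx)*1e3,1));return f
f=go(th)
while th>.15:
    th-=.008; f=go(th); F.append(f[2]); dx+=np.clip(.0001*f[0],-.0004,.0004)
    if f[2]>11 or (len(F)>1 and f[2]-F[-2]>3): print('stop');break
json.dump([th,dx],open('st.json','w'))
E
```

```text
7.4 0.243 dx0.0000 [ 5.9 -0.5  0.3] [-0.23 -1.13  0.08] 0.086 [ 0.2 -0.   0.2]
7.65 0.235 dx0.0000 [ 6.  -0.8 -0.6] [-0.23 -1.14  0.  ] 0.082 [ 0.3 -0.   0.2]
7.9 0.227 dx0.0004 [ 3.5 -0.6  0.4] [-0.26 -0.78  0.04] 0.082 [ 0.  -0.  -0.2]
8.15 0.219 dx0.0007 [ 0.5 -1.8 -1.2] [-0.36 -0.3   0.06] 0.079 [-0.2 -0.  -0.4]
8.4 0.211 dx0.0008 [-0.4 -1.9 -0.4] [-0.34  0.02  0.07] 0.08 [-0.2 -0.  -0.4]
8.65 0.203 dx0.0008 [-1.7 -2.4 -0.5] [-0.37  0.28  0.06] 0.079 [-0.1 -0.  -0.3]
8.9 0.195 dx0.0006 [-2.7 -0.9  0.3] [-0.36  0.21  0.05] 0.081 [-0.   0.  -0.1]
9.15 0.187 dx0.0003 [-0.8 -1.5  0.5] [-0.4  -0.09  0.  ] 0.084 [ 0.2 -0.   0. ]
9.4 0.179 dx0.0002 [ 0.8 -0.8  1.7] [-0.37 -0.4   0.03] 0.085 [ 0.2 -0.   0.1]
9.65 0.171 dx0.0003 [ 1.4 -2.3  1.2] [-0.4  -0.39  0.04] 0.081 [ 0.1 -0.  -0. ]
9.9 0.163 dx0.0005 [ 0.1 -2.8  1.5] [-0.4  -0.27  0.1 ] 0.08 [ 0.   0.  -0.1]
10.15 0.155 dx0.0005 [-0.2 -2.5  1. ] [-0.42 -0.27  0.04] 0.08 [ 0.  -0.  -0.1]
10.4 0.147 dx0.0004 [ 0.5 -2.1  2.1] [-0.37 -0.26 -0.01] 0.08 [ 0.   0.  -0.1]
```

```bash
python3 - <<'E'
from rig import arm
from h import *
import json
p=np.load('p.npy')
th,dx=json.load(open('st.json'));w=.124;F=[]
def go(th):
    R,o=hatchT(p,th);pos,Q=tool(p,th,w,1,.008)
    arm.move_linear(pos+R[:,0]*dx,Q,velocity=.01)
    s=arm.get_state();f=R.T@s['contact_force'];mo=R.T@s['moment']
    print(round(s['clock'],2),round(th,4),'dx%.4f'%dx,np.round(f,1),np.round(mo,2),round(s['width'],3),np.round((s['tool_pos']-pos-R[:,0]*dx)*1e3,1));return f
for k in range(45):
    th-=.003; f=go(th); F.append(f[2]); dx+=np.clip(.0001*f[0],-.0002,.0002)
    if f[2]>12 or (len(F)>2 and f[2]-F[-2]>2 and f[2]-F[-3]>2.5): print('stop');break
    if th<.025: break
json.dump([th,dx],open('st.json','w'))
E
```

```text
10.65 0.144 dx0.0005 [ 0.9 -3.   2.5] [-0.42 -0.18  0.02] 0.084 [ 0. -0. -0.]
10.9 0.141 dx0.0006 [-0.8 -1.   2.5] [-0.37  0.06  0.04] 0.083 [-0.1 -0.  -0.1]
11.15 0.138 dx0.0005 [-0.1 -0.8  2.9] [-0.4  -0.07  0.03] 0.081 [ 0. -0. -0.]
11.4 0.135 dx0.0005 [-1.3 -2.5  3.3] [-0.41 -0.03  0.06] 0.083 [ 0.  0. -0.]
11.65 0.132 dx0.0004 [ 0.3 -2.7  3.8] [-0.33 -0.21  0.08] 0.081 [0.1 0.  0. ]
11.9 0.129 dx0.0004 [ 1.  -2.1  3. ] [-0.46 -0.26  0.01] 0.078 [ 0.1 -0.  -0. ]
12.15 0.126 dx0.0005 [-0.4 -1.9  3.9] [-0.38 -0.18  0.01] 0.082 [ 0.  0. -0.]
12.4 0.123 dx0.0004 [ 0.3 -2.1  3.5] [-0.33 -0.32  0.05] 0.077 [ 0.  -0.  -0.1]
12.65 0.12 dx0.0005 [-0.3 -2.6  3. ] [-0.32 -0.28  0.04] 0.084 [ 0. -0. -0.]
12.9 0.117 dx0.0005 [ 0.5 -1.5  3.9] [-0.39 -0.3   0.04] 0.086 [ 0.  0. -0.]
13.15 0.114 dx0.0005 [-0.1 -1.6  3.2] [-0.43 -0.17  0.02] 0.081 [-0.  0. -0.]
13.4 0.111 dx0.0005 [ 1.4 -2.2  2.5] [-0.38 -0.14  0.02] 0.082 [ 0.  -0.  -0.1]
13.65 0.108 dx0.0006 [-2.  -1.2  3.4] [-0.38  0.08  0.03] 0.081 [-0.1 -0.  -0.1]
13.9 0.105 dx0.0004 [-0.4 -1.7  4.7] [-0.38 -0.15  0.09] 0.081 [ 0.  0. -0.]
1
[... 1185 characters left out ...]
0004 [ 0.  -1.7  5.1] [-0.32 -0.18  0.07] 0.079 [ 0.1 -0.   0.1]
18.15 0.054 dx0.0004 [ 0.1 -1.5  6. ] [-0.35 -0.24  0.02] 0.085 [0.  0.  0.1]
18.4 0.051 dx0.0004 [-1.  -2.4  6.2] [-0.39 -0.21  0.1 ] 0.078 [ 0.1 -0.   0.1]
18.65 0.048 dx0.0003 [ 1.  -1.3  5.7] [-0.36 -0.24  0.06] 0.08 [0.1 0.  0.2]
18.9 0.045 dx0.0004 [-0.6 -2.3  6.1] [-0.34 -0.15  0.02] 0.081 [ 0.1 -0.   0.1]
19.15 0.042 dx0.0004 [ 0.3 -1.6  5.5] [-0.33 -0.24  0.03] 0.082 [0.1 0.  0.1]
19.4 0.039 dx0.0004 [-1.8 -1.2  6.6] [-0.36 -0.18  0.03] 0.084 [0.1 0.  0.1]
19.65 0.036 dx0.0002 [-0.5 -2.1  7.2] [-0.34 -0.24  0.04] 0.085 [ 0.2 -0.   0.4]
19.9 0.033 dx0.0002 [-2.7 -0.9 11.8] [-0.3   0.01  0.04] 0.076 [ 0.2 -0.   0.8]
stop
```

```bash
cat > turn.py <<'E'
from rig import arm
from h import *
import json,sys
p=np.load('p.npy')
def run(ws,th,d,dz,Ft=14.,lim=.45):
    d=np.array(d,float);w=None
    for w in ws:
        R,o=hatchT(p,th);pos,Q=tool(p,th,w,1,.008)
        pos=pos+R@np.array([d[0],d[1],dz])
        q=arm.inverse_kinematics(pos,Q);arm.move_joints(q)
        s=arm.get_state();f=R.T@s['contact_force'];mo=R.T@s['moment']
        e=R.T@(s['tool_pos']-pos)*1e3
        x=s['eef_rot'][:,0];xc=R.T@x;wa=np.arctan2(-xc[1],xc[0])
        print(round(s['clock'],2),'w%.3f/%.3f'%(w,wa),np.round(d*1e3,1),'dz%.2f'%(dz*1e3),np.round(f,1),np.round(mo,2),round(s['width'],3),np.round(e,1))
        d+=np.clip(.00006*f[:2],-.0003,.0003); dz+=np.clip(.00003*(f[2]-Ft),-.0002,.0002)
        if abs(mo[2])>lim or f[2]>25 or f[2]<8 or np.hypot(f[0],f[1])>12: print('STOP');break
    json.dump([th,d.tolist(),dz,w],open('st2.json','w'))
E
python3 - <<'E'
from turn import *
th,dx=json.load(open('st.json'))
run([.124,.124,.18,.24],th,[dx,0],-.0003)
E
```

```text
20.15 w0.124/0.124 [-0.  0.] dz-0.30 [-1.5 -1.6 12.2] [-0.24 -0.09  0.03] 0.082 [ 0.4 -0.   1. ]
20.4 w0.124/0.124 [-0.1 -0.1] dz-0.35 [-0.6 -1.2 13.7] [-0.1  -0.19  0.05] 0.087 [0.5 0.1 1.1]
20.65 w0.180/0.180 [-0.1 -0.2] dz-0.36 [ 0.2 -0.  12.6] [-0.03 -0.31 -0.07] 0.084 [0.6 0.1 1.1]
20.9 w0.240/0.240 [-0.1 -0.2] dz-0.41 [ 0.3 -0.9 12.9] [-0.07 -0.49 -0.04] 0.082 [0.7 0.1 1.2]
```

```bash
python3 - <<'E'
from turn import *
th,d,dz,w=json.load(open('st2.json'))
run(list(np.arange(w+.07,.86,.06)),th,d,dz,lim=.35)
E
```

```text
21.15 w0.310/0.311 [-0.1 -0.2] dz-0.44 [ 1.8 -0.4 12.3] [-0.06 -0.63 -0.08] 0.086 [0.8 0.1 1.2]
21.4 w0.370/0.370 [-0.  -0.3] dz-0.49 [ 0.9  0.5 12.8] [-0.06 -0.6  -0.04] 0.077 [0.8 0.1 1.2]
21.65 w0.430/0.430 [ 0.  -0.2] dz-0.53 [ 1.6 -0.1 12.1] [-0.06 -0.66 -0.04] 0.082 [0.9 0.1 1.3]
21.9 w0.490/0.491 [ 0.1 -0.2] dz-0.58 [ 2.8 -0.7 12.6] [-0.09 -0.67 -0.  ] 0.085 [0.9 0.  1.3]
22.15 w0.550/0.551 [ 0.3 -0.3] dz-0.63 [ 1.9 -0.8 13.4] [-0.18 -0.52 -0.09] 0.083 [0.8 0.  1.4]
22.4 w0.610/0.611 [ 0.4 -0.3] dz-0.65 [ 0.2 -1.1 14.3] [-0.09 -0.46 -0.03] 0.081 [0.8 0.  1.4]
22.65 w0.670/0.670 [ 0.4 -0.4] dz-0.64 [ 1.8 -1.  13.1] [-0.12 -0.63 -0.07] 0.083 [0.9 0.  1.4]
22.9 w0.730/0.731 [ 0.5 -0.5] dz-0.67 [ 0.5 -0.5 13.4] [-0.11 -0.56 -0.03] 0.08 [0.9 0.  1.4]
23.15 w0.790/0.790 [ 0.6 -0.5] dz-0.68 [ 2.4 -1.3 13.4] [-0.19 -0.68 -0.05] 0.076 [0.9 0.  1.4]
23.4 w0.850/0.851 [ 0.7 -0.6] dz-0.70 [ 1.4 -0.7 13.3] [-0.16 -0.57 -0.05] 0.082 [ 0.9 -0.   1.4]
```

```bash
python3 - <<'E'
from turn import *
th,d,dz,w=json.load(open('st2.json'))
run(list(np.arange(w+.08,1.52,.08))+[1.53,1.55,1.57,1.58],th,d,dz,lim=.35)
E
```

```text
23.65 w0.930/0.931 [ 0.8 -0.6] dz-0.72 [ 2.5 -1.7 13.8] [-0.28 -0.59 -0.03] 0.081 [ 0.9 -0.1  1.5]
23.9 w1.010/1.011 [ 0.9 -0.7] dz-0.73 [ 1.6 -1.2 15.5] [-0.26 -0.52 -0.02] 0.079 [ 0.9 -0.1  1.5]
24.15 w1.090/1.091 [ 1.  -0.8] dz-0.68 [ 1.2 -2.3 12.8] [-0.31 -0.56 -0.03] 0.086 [ 0.9 -0.1  1.4]
24.4 w1.170/1.171 [ 1.1 -0.9] dz-0.72 [ 0.1 -1.9 14.2] [-0.27 -0.56 -0.06] 0.085 [ 0.9 -0.1  1.5]
24.65 w1.250/1.251 [ 1.1 -1. ] dz-0.71 [ 2.  -2.1 13.8] [-0.31 -0.59 -0.03] 0.084 [ 0.9 -0.2  1.4]
24.9 w1.330/1.331 [ 1.2 -1.2] dz-0.72 [ 1.4 -2.9 13.9] [-0.37 -0.52 -0.09] 0.086 [ 0.9 -0.2  1.5]
25.15 w1.410/1.411 [ 1.3 -1.3] dz-0.72 [ 0.1 -2.  14.9] [-0.36 -0.5  -0.04] 0.082 [ 0.8 -0.2  1.5]
25.4 w1.490/1.491 [ 1.3 -1.4] dz-0.69 [ 0.9 -2.6 13.4] [-0.36 -0.56  0.01] 0.081 [ 0.9 -0.2  1.5]
25.65 w1.530/1.530 [ 1.4 -1.6] dz-0.71 [ 1.  -2.4 13.6] [-0.31 -0.46 -0.05] 0.082 [ 0.8 -0.1  1.5]
25.9 w1.550/1.550 [ 1.4 -1.7] dz-0.72 [ 0.2 -0.8 14.1] [-0.11 -0.35 -0.1 ] 0.08 [ 0.8 -0.   1.5]
26.15 w1.570/1.570 [ 1.4 -1.8] dz-0.72 [ 0.1 -1.1 14.2] [-0.11 -0.31 -0.03] 0.082 [ 0.8 -0.   1.4]
26.4 w1.580/1.580 [ 1.4 -1.9] dz-0.71 [-0.  -0.7 14.1] [-0.06 -0.33 -0.07] 0.081 [0.8 0.  1.4]
```

```bash
python3 - <<'E'
from turn import *
th,d,dz,w=json.load(open('st2.json'));d=np.array(d)
for k in range(14):
    th+=.003
    R,o=hatchT(p,th);pos,Q=tool(p,th,w,1,.008);pos=pos+R@np.array([d[0],d[1],dz])
    arm.move_linear(pos,Q,velocity=.01)
    s=arm.get_state();f=R.T@s['contact_force'];e=R.T@(s['tool_pos']-pos)*1e3
    print(round(s['clock'],2),round(th,4),np.round(f,1),np.round(R.T@s['moment'],2),np.round(e,1))
    if f[2]<1: break
json.dump([th,d.tolist(),dz,w],open('st2.json','w'))
E
```

```text
26.65 0.036 [ 3.6 -1.2 10.1] [-0.06 -0.76 -0.04] [0.8 0.1 1. ]
26.9 0.039 [ 4.  -2.   8.3] [-0.11 -1.   -0.04] [0.7 0.1 0.7]
27.15 0.042 [ 3.9 -2.6  7. ] [-0.12 -1.06 -0.04] [0.7 0.  0.6]
27.4 0.045 [ 4.4 -0.9  6.6] [-0.16 -1.21 -0.06] [0.7 0.  0.6]
27.65 0.048 [ 5.2 -1.3  5.7] [-0.13 -1.14 -0.03] [0.8 0.  0.6]
27.9 0.051 [ 4.7 -2.1  5.1] [-0.12 -1.15 -0.02] [0.8 0.  0.6]
28.15 0.054 [ 5.3 -0.4  4.3] [-0.16 -1.31 -0.02] [0.8 0.1 0.5]
28.4 0.057 [ 9.6 -1.6  0.1] [-0.19 -1.68  0.  ] [0.8 0.1 0. ]
```

The upward load fell from 4.3 N to zero about 3 mm above the seat, so the tongue has taken the spring load. Releasing now.

```bash
python3 - <<'E'
from turn import *
import cv2
th,d,dz,w=json.load(open('st2.json'));d=np.array(d)
arm.gripper_to(0.35,25)
s=arm.get_state();print(s['clock'],np.round(s['contact_force'],1),s['width'])
R,o=hatchT(p,th)
for up in (.05,.15):
    pos,Q=tool(p,th,w,1,up);arm.move_linear(pos+R@np.array([d[0],d[1],0]),Q,velocity=.06 if up<.1 else .12)
s=arm.get_state();print(s['clock'],np.round(s['contact_force'],1),s['tool_pos'])
np.savez('w3.npz',**arm.camera_model('wrist'))
f=arm.grab_frame('wrist');cv2.imwrite('pics/w3.png',f[:,:,::-1])
f=arm.grab_frame('side');cv2.imwrite('pics/s3.png',cv2.resize(f[130:340,190:420,::-1],None,fx=3,fy=2.8,interpolation=cv2.INTER_CUBIC))
E
```

```text
28.75 [ 0.  -0.2  0.2] 0.3491500006366423
30.5917 [ 0.1 -0.6 -0.1] [ 0.55740383 -0.05163922  0.29590142]
```

View pics/w3.png

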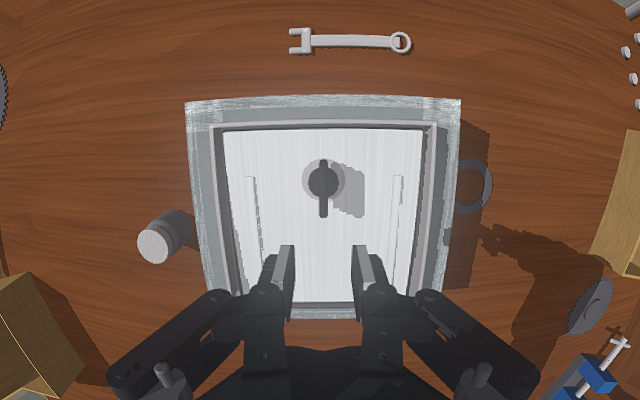

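View pics/s3.png

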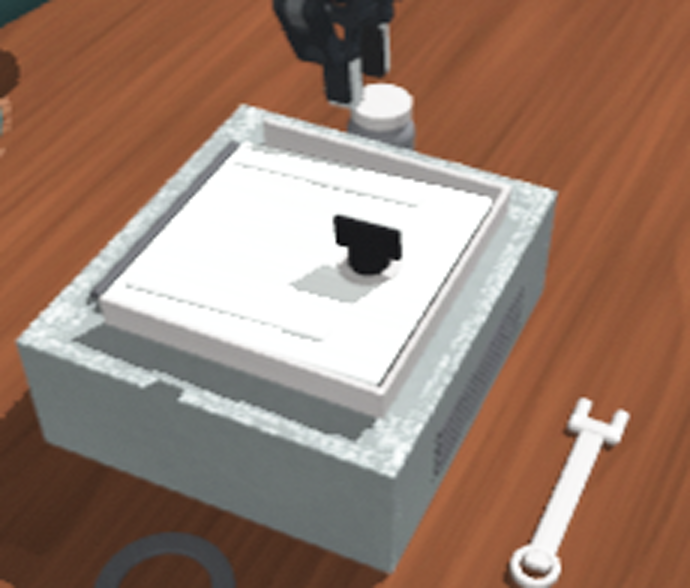

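The wrist view shows the wing along the cabinet's x, from (323,158) to (323,217). The side view shows the hatch down inside the collar, with the bystanders where they were. I'll run one last stability check and then hand in.

```bash
python3 - <<'E'
from rig import arm
import cv2,numpy as np
arm.sleep(.5)
a=cv2.imread('pics/w3.png').astype(int);b=arm.grab_frame('wrist')[:,:,::-1].astype(int)
print('diff',np.abs(a-b).max(),(np.abs(a-b).max(2)>25).sum())
t=arm.grab_frame('top')[:,:,::-1].astype(int);t0=cv2.imread('pics/top0.png').astype(int)
D=np.abs(t-t0).max(2)>40
print('spanner',D[120:148,335:415].sum(),'jar',D[235:275,240:280].sum(),'ring',D[195:240,452:485].sum())
s=arm.get_state();print(s['clock'],np.round(s['contact_force'],1))
arm.close_job()
E
```

```text
diff 196 4503
spanner 1825 jar 0 ring 1174
31.2917 [ 0.3  0.9 -0. ]
the job is handed in; nothing more can be done
```

The hatch is shut and latched, and the job was handed in at 31.3 s of the 64 s allowed. No verdict came back.

**What I did**
- I gripped the wing knob square to the hatch and lowered the hatch along its hinge arc in 0.5 mm steps.
- I felt the seat at about 0.035 rad: the push rose from about 7 N to 12 N while the hatch stopped following.
- I held it there with 12–15 N and turned the knob clockwise to 1.58 rad. It turned freely, with no more than about 0.1 N m and no strike at the frame edge.
- I then eased the load off before opening the fingers and backing away.

**Checks that agreed**
- **Latch:** while easing off, the load dropped from 4.3 N to 0 about 3 mm above the seat, as it should when the tongue takes hold.
- **Pictures after release:** the hatch lies down inside the collar, with the wing along the cabinet's x.
- **Contact:** the wrist force was near zero once the arm was clear.

**Checks that did not agree**
- **Top-view change test:** comparing the first and last pictures showed no change at the jar, but many changed pixels at the spanner (1825) and the ring (1174). The arm was over the cabinet in the last picture, so I put this down to the arm and its shadow. By eye, the spanner and ring sit at the same pixels as at the start in the side view, for example the spanner end at about (368,333) both times.
- **Wrist-view change test:** two wrist pictures 0.5 s apart differed in about 4500 pixels. I think this was the arm still settling. I did not save or view the second picture before handing in, so that is not confirmed.

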